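# Check a caliper's disc gap with the green feeler gauge

### The arm

A 7-joint arm with a two-finger parallel gripper is mounted at the origin on the work surface. World frame = base frame: x ahead of the robot, y to its left, z up, the work surface at z = 0. Lengths are in m, angles in rad, forces in N, time in s.
With the tool pointing down it reaches from about 0.425 to 0.925 m from the base axis. Payload 6.8 kg.
Tool frame: the origin (TCP) lies at the very end of the fingers, on their centre line; the grasp point (between the pads) lies r.grasp_offset behind it (r.grasp_offset is the distance from the TCP to the grasp point, in m); z points along the fingers, y is the direction in which the jaws open and shut (so a half turn about z gives the same grasp; the last joint's range is limited). The gripper opens to 85 mm and grips with 20 to 120 N. Pads are 22 mm wide; open, the fingers measure 114 mm over their backs; the gripper's body (76 mm by 85 mm) begins 54 mm behind the grasp point. The pads swing forward as they close: fully open they stand 13 mm farther back than shut.
Start: joints at [1.035, 0.477, 0.022, 1.555, -0.011, 1.109, -0.083], TCP at [0.28, -0.614, 0.231] pointing down, gripper open.
Joint ranges: [-2.96, 2.96], [-0.34, 2.1], [-1.41, 1.46], [0.24, 2.44], [-1.37, 4.51], [0.17, 1.92], [-2.96, 2.96]. Speed limits (rad/s): [2.39, 2.39, 3.14, 3.14, 3.14, 3.14, 3.14].

### API

Orientations are given as a rotation vector (axis times angle).
In Python, from bench import r gives the robot as it stands.
- The arm moves only by the shell command python3 -m jog 'ROWS' [FORCE]. ROWS is JSON, one flat list of numbers, 7 for each row, row after row: the turn, a rotation vector about the tool's x, y, z normalised to -1 to 1, where 1 is 180 degrees, then the shift along the tool's x, y, z normalised to -1 to 1, where 1 is 200 mm, then the opening, from 0 (shut) to 1 (fully open). In form: [wx, wy, wz, x, y, z, hand, wx, wy, wz, x, y, z, hand, ...]. A call has 1 to 12 rows; each row is the pose to reach, as a shift and turn from the pose measured when the call began, along the tool's axes at that moment, turning the shorter way round; what a row does not reach only later rows make up. A row lasts 1/10 s, in which the tool goes at most 50 mm and 8.59 degrees, less where a joint would pass 70% of its speed; a pose out of reach is approached as far as the arm can. A call with a number of a shift or a turn outside -1 to 1 is refused whole. A call with a gripper value outside its range is refused whole. The fingers move at their own pace and stop on an object; FORCE is the grip in N (left out, the last holds). Time passes only in rows, so rows that repeat a pose let the fingers close. It gives the time, the measured TCP pose, the force and the opening at its end, in the units of the state.
- r.get_obs(): the state, without advancing time (a new reading comes with each control period).
- r.grab_frame(name): name is "side" or "top"; returns the picture (420x560x3 uint8, red, green, blue); there is no depth.
- r.calibration(name): a dict with "K" (3x3 intrinsics, pixels), "origin" and "rotation" of the camera in the world. Camera axes: x right, y up, looking along -z (the intrinsics and any distortion apply to the point x, -y, -z); pixel columns grow to the right and rows downward; lengths in m; the calibration is good to about 2 mm. A picture is of the moment at which its call begins. calibration takes no time and is no camera call.
- r.hand_in(): hands the job in, once; it reports no verdict.
The state is a dict: "clock": time; "joints": joint angles; "qvel": joint speeds; "tau": joint torques, N m; "tcp_pos": TCP position; "orientation": TCP orientation; "contact_force": force on the tool from outside, world axes, zero at the start; "moment": the same for the moment, N m; "grip_width": finger opening in m.
Only numpy, scipy, OpenCV 4.12 (cv2) and the standard library are available. Lean on these libraries where they do the work, as an engineer would, in place of code of your own. Each camera call takes 0.05 s, during which the arm holds its last target.

### The job

Check the disc gap of the brake caliper with the orange stickers: take the green-handled feeler gauge out of its rack and slide its blade down into that gap until it is fully home on the bottom, keeping hold of it all the way down. Then let go and leave it standing there; the red gauge stays in the rack.

Things in the scene. Friction and masses are not known exactly. Their poses are not given: they have to be found in the camera images.
- green_gauge: Loose feeler gauge, upright, about 180 g: steel blade 8 mm thick (x), 36 wide (y), 60 long, under a green handle block 28 (x) by 52 (y) by 45 mm high. Origin: centre of the blade's lower end, z up, so the handle spans z = 60 to 105 mm. It hangs by its handle in one of two rack slots, origin 10 mm above the counter. A half turn about z changes nothing.
- red_gauge: Same shape, axes and origin but a red handle and a blade 18 mm thick, too thick for the gaps. It hangs in the rack's other slot. The rack is a fixed brown wooden block with the gauges' axes, 64 (x) by 200 (y) by 70 mm high; its slots are 90 mm apart along y, and either gauge may be in either.
- tagged_caliper: Fixed silver brake caliper with orange stickers, 96 (x) by 140 (y) by 92 mm high. Origin: centre of its underside, on the counter, z up. Its gap opens upward at x = y = 0: 14 mm wide (x), 76 long (y), flat floor at z = 40 mm. From z = 78 up to the mouth at z = 92 mm the long sides flare to 30 mm. With the blade home, the handle ends 8 mm above the caliper.
- plain_caliper: A second fixed caliper with the same outside, axes and origin, no stickers; its gap is only 4 mm wide, so the blade jams: not the one to check. The calipers may stand in either place. Both have guide pins at the y ends (to 82 mm from the middle) and a round piston housing at +x (to 78 mm), all below their tops.
Things that resemble listed ones, but are neither listed nor needed, are in the scene too. Leave any purple look-alike of the tagged_caliper alone.

How it is judged:
On the way, in this order (a step that is already met when the one before it is completed fails the run):
1. the green gauge is lifted clear of the rack in the fingers (height (world z) of green_gauge above 0.075 m and contact force between the fingers and green_gauge above 0.5 N), for 0.1 s.
2. still held, its blade is down in the stickered caliper's gap, within 12 mm of the floor (z of green_gauge in the frame of tagged_caliper between 0.035 and 0.052 m and x of green_gauge in the frame of tagged_caliper between -0.01 and 0.01 m and y of green_gauge in the frame of tagged_caliper between -0.03 and 0.03 m and contact force between the fingers and green_gauge above 0.5 N), for 0.1 s.
At the end, for the whole second after the job is handed in: The green gauge stands at rest, released, with its blade in the stickered caliper's gap: lower end within 10 mm of the gap's floor, leaning less than 15 degrees; the red gauge is within 30 mm of where it started, in the rack (z of green_gauge in the frame of tagged_caliper between 0.035 and 0.05 m and x of green_gauge in the frame of tagged_caliper between -0.01 and 0.01 m and y of green_gauge in the frame of tagged_caliper between -0.03 and 0.03 m and angle between green_gauge's own z axis and vertical below 0.26 rad and linear speed of green_gauge below 0.02 m/s and distance of red_gauge from where it was at the start of the episode below 0.03 m); the robot touches nothing.
It fails at once if the red gauge is taken out of the rack (distance of red_gauge from where it was at the start of the episode above 0.05 m).
It also fails if it takes over 38 s, if anything falls off the work surface, if the arm or the gripper's body presses on something with over 40 N, if the wrist force passes 120 N, or if a joint passes its speed limit or range.

## Working session

There is one attempt and no reset: what is moved stays moved. The work goes in short steps, Python scripts to look and compute and a shell command to move; the robot and the scene stay as the last step left them, time stands still between calls to the robot, and variables do not carry over. Pictures are saved under pics/ and viewed, and the job is handed in when it is done.

```bash
ls; mkdir -p pics
python3 - <<'E'
from bench import r
import cv2
for n in("top","side"):
    f=r.grab_frame(n); cv2.imwrite(f"pics/{n}0.png",f[:,:,::-1]); c=r.calibration(n); print(n,c)
print(r.get_obs(),r.grasp_offset)
E
```

```text
pics
top {'K': array([[544.36530386,   0.        , 275.5724304 ],
       [  0.        , 544.36530386, 206.79076042],
       [  0.        ,   0.        ,   1.        ]]), 'origin': array([ 0.27021453, -0.00845121,  1.22873498]), 'rotation': array([ 0.12598853, -0.11578053, -1.57636398])}
side {'K': array([[472.59197786,   0.        , 277.05864431],
       [  0.        , 472.59197786, 212.12507032],
       [  0.        ,   0.        ,   1.        ]]), 'origin': array([ 0.39406673, -0.66183464,  0.65068735]), 'rotation': array([ 0.84380889, -0.03285138, -0.02524822])}
{'clock': 0.1, 'joints': array([ 1.03485858,  0.47775053,  0.02239598,  1.55634598, -0.01151262,
        1.10929479, -0.08311407]), 'qvel': array([ 8.13707783e-04, -3.24943820e-03,  1.70221224e-03, -4.46230491e-03,
       -1.61917703e-03, -6.41812716e-04, -6.43283936e-05]), 'tau': array([ 5.13493156e-03, -5.97757316e+01,  1.61389802e+00, -2.81951880e+01,
        1.28333573e-02,  5.04910131e-03, -8.71995383e-07]), 'tcp_pos': array([ 0.27980357, -0.61369288,  0.23040456]), 'orientation': array([-3.06843913e+00, -6.66520818e-01,  7.62718855e-04]), 'contact_force': array([ 0.05490447, -0.27950997, -0.93357232]), 'moment': array([0.0010608 , 0.0062615 , 0.01025495]), 'grip_width': 0.08563716654681106} 0.0187
```

View pics/top0.png

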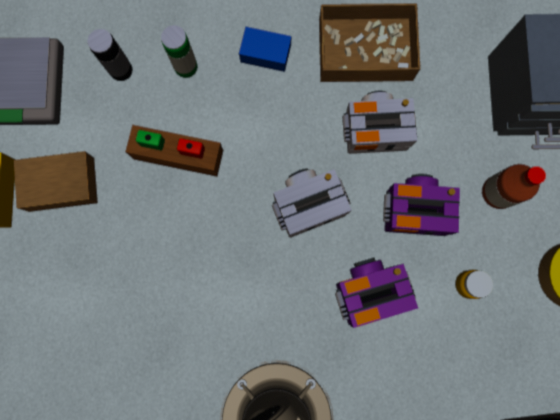

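View pics/side0.png

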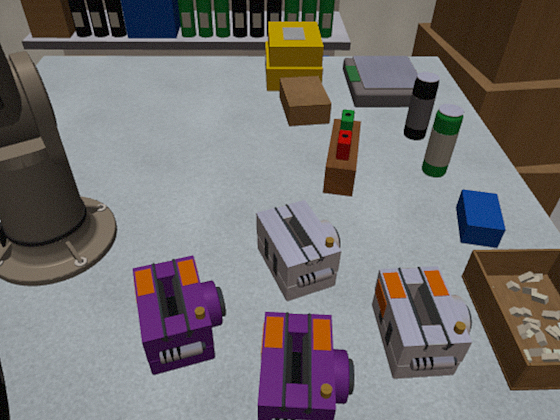

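Top view candidates for the gauge: green handle (149,138) in the rack, red handle (190,148), and the green bottle (180,50), which is not a gauge. Candidates for the caliper: silver with orange stickers (380,122), plain silver (312,203), and purple at (425,207) and (376,292). I choose the green handle at (149,138) and the stickered silver caliper at (380,122), and check both in a crop.

```bash
cat > h.py <<'E'
import numpy as np,cv2
from bench import r
from scipy.spatial.transform import Rotation as R
def ray(n,uv):
    c=r.calibration(n);K=c["K"];d=np.array([(uv[0]-K[0,2])/K[0,0],-(uv[1]-K[1,2])/K[1,1],-1.])
    return np.array(c["origin"]),R.from_rotvec(c["rotation"]).apply(d)
def plane(n,uv,z):
    o,d=ray(n,uv);return o+d*(z-o[2])/d[2]
def proj(n,p):
    c=r.calibration(n);K=c["K"];q=R.from_rotvec(c["rotation"]).inv().apply(np.array(p)-c["origin"])
    return np.array([K[0,0]*q[0]/-q[2]+K[0,2],K[1,1]*-q[1]/-q[2]+K[1,2]])
E
python3 - <<'E'
import cv2,numpy as np
t=cv2.imread("pics/top0.png");s=cv2.imread("pics/side0.png")
f=lambda i,x,y,w,h:cv2.resize(i[y:y+h,x:x+w],(400,300),interpolation=cv2.INTER_CUBIC)
cv2.imwrite("pics/crop1.png",np.vstack([np.hstack([f(t,120,115,112,84),f(t,330,80,112,84)]),np.hstack([f(s,290,90,120,90),f(s,355,255,140,105)])]))
E
```

```text
(no output)
```

View pics/crop1.png

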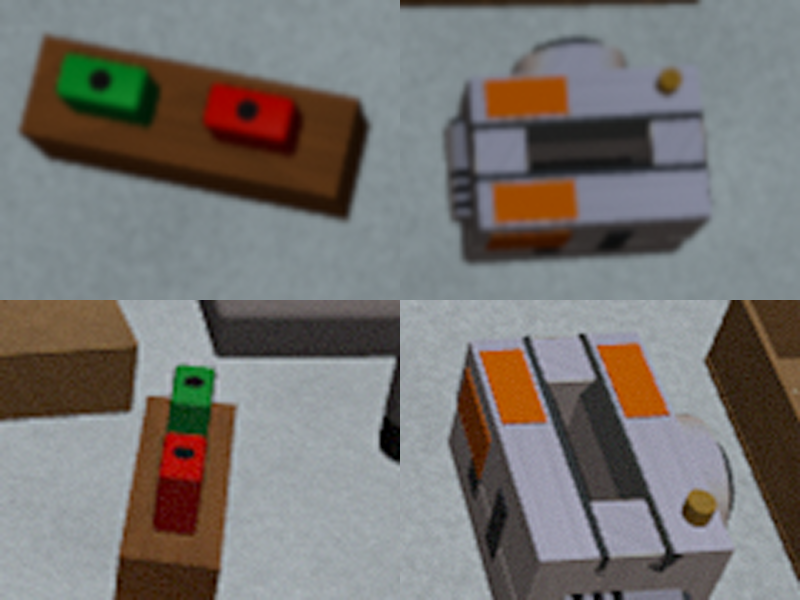

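Run:
```python
from h import *
t=cv2.imread("pics/top0.png");s=cv2.imread("pics/side0.png")
f=lambda i,x,y,w,h:cv2.resize(i[y:y+h,x:x+w],(w*8,h*8),interpolation=cv2.INTER_CUBIC)
cv2.imwrite("pics/c2.png",f(t,335,85,90,75)); cv2.imwrite("pics/c3.png",f(s,365,258,100,75))
for n,im in(("top",t),("side",s)):
    h=cv2.cvtColor(im,cv2.COLOR_BGR2HSV)
    for nm,lo,hi in(("g",(50,150,110),(70,255,255)),("r",(0,180,150),(5,255,255))):
        box=(slice(110,175),slice(120,225)) if n=="top" else (slice(100,165),slice(320,365))
        m=cv2.inRange(h[box],lo,hi);cnt=max(cv2.findContours(m,0,2)[0],key=cv2.contourArea)
        cv2.imwrite(f"pics/m_{n}_{nm}.png",m)
        M=cv2.moments(cnt);c=(M['m10']/M['m00']+box[1].start,M['m01']/M['m00']+box[0].start)
        print(n,nm,cv2.contourArea(cnt),c,plane(n,c,.115))
for u in((148,137.4),(189.2,145.8)): print(plane("top",u,.115))
for u in((290+193*.3,90+82*.3),(290+183*.3,90+154*.3)): print(plane("side",u,.115))
```

```text
top g 53.5 (154.07476635514018, 138.99688473520249) [0.59036303 0.2537576  0.115     ]
top r 46.0 (182.06159420289856, 144.3913043478261) [0.57799294 0.19429203 0.115     ]
side g 92.0 (347.44565217391306, 115.09420289855072) [0.59430027 0.2639133  0.115     ]
side r 118.0 (344.5508474576271, 136.704802259887) [0.57516883 0.17555958 0.115     ]
[0.59398504 0.26672131 0.115     ]
[0.57477427 0.17916042 0.115     ]
[0.59564117 0.26607148 0.115     ]
[0.57618088 0.17749248 0.115     ]
```

View pics/c2.png

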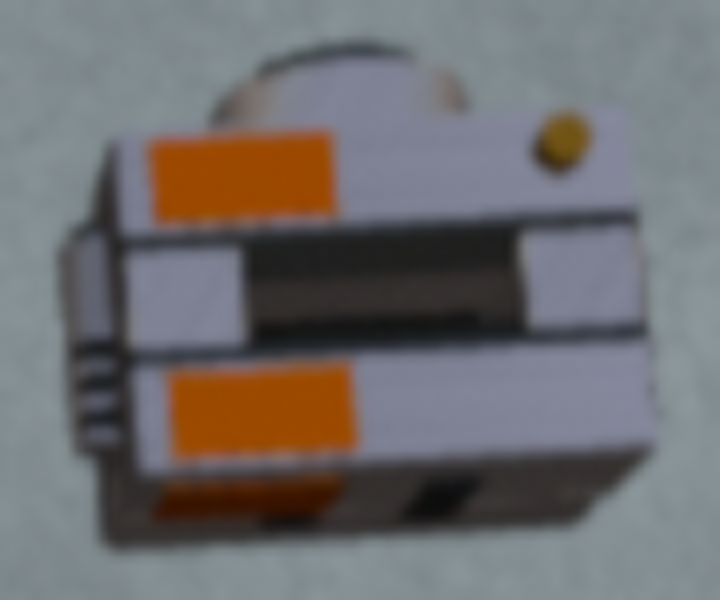

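View pics/c3.png

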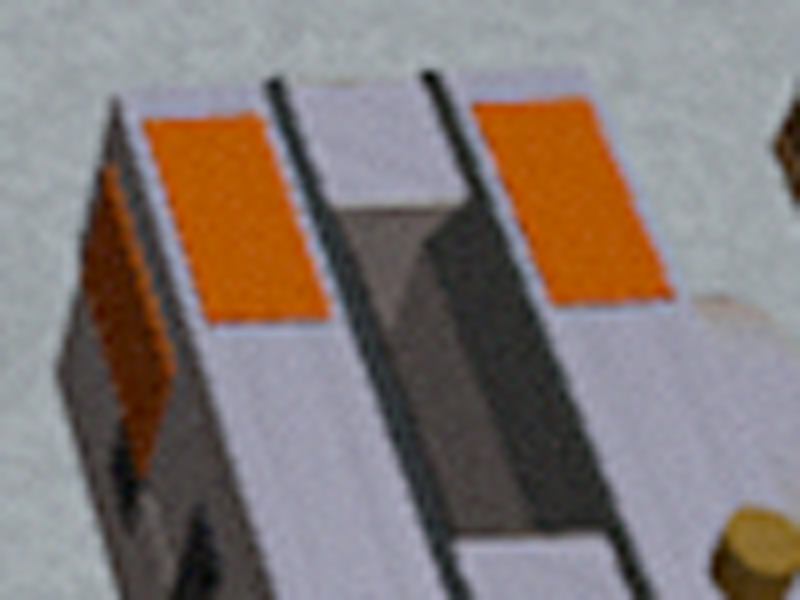

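Run:
```python
from h import *
def go(n,P,off,z=.092):
    q=[plane(n,(off[0]+(a+.5)/8-.5,off[1]+(b+.5)/8-.5),z)[:2] for a,b in P]
    q=np.array(q); print(n,q.round(4).tolist(),"c",q.mean(0).round(4))
    print(" yaw",[np.degrees(np.arctan2(-(q[i]-q[j])[0],(q[i]-q[j])[1])).round(1) for i,j in((0,1),(2,3))],"len",[np.linalg.norm(q[i]-q[j]).round(4) for i,j in((0,1),(2,3),(0,2),(1,3))])
# order: +y far pt first: NW, NE, SW, SE in top
go("top",[(243,240),(520,225),(249,347),(527,334)],(335,85))
go("top",[(118,140),(633,105),(140,475),(655,450)],(335,85))
go("side",[(470,203),(607,535),(333,208),(447,540)],(365,258))
# far edge corners etc (side): +y end: right, left ; near ends beyond crop
h=[plane("side",(365+a/8-.5,258+b/8-.5),.092)[:2] for a,b in((590,68),(115,95))]
print(h, np.linalg.norm(h[0]-h[1]))
for n,S in(("top",(slice(95,150),slice(345,390))),("side",(slice(265,302),slice(378,452)))):
    im=cv2.imread(f"pics/{n}0.png");hh=cv2.cvtColor(im,cv2.COLOR_BGR2HSV)[S]
    m=cv2.inRange(hh,(8,200,100),(20,255,255))
    for c in cv2.findContours(m,0,2)[0]:
        if cv2.contourArea(c)>40:
            (x,y),wh,a=cv2.minAreaRect(c);print(n,x+S[1].start,y+S[0].start,wh,a,plane(n,(x+S[1].start,y+S[0].start),.092)[:2])
```

```text
top [[0.6469, -0.1972], [0.6503, -0.2723], [0.6168, -0.1978], [0.6197, -0.2729]] c [ 0.6334 -0.235 ]
 yaw [np.float64(2.6), np.float64(2.2)] len [np.float64(0.0752), np.float64(0.0751), np.float64(0.03), np.float64(0.0306)]
top [[0.6755, -0.1642], [0.6839, -0.3045], [0.5816, -0.1674], [0.587, -0.3058]] c [ 0.632  -0.2355]
 yaw [np.float64(3.4), np.float64(2.3)] len [np.float64(0.1405), np.float64(0.1385), np.float64(0.094), np.float64(0.0968)]
side [[0.6457, -0.2005], [0.6498, -0.2762], [0.619, -0.2012], [0.621, -0.2766]] c [ 0.6339 -0.2386]
 yaw [np.float64(3.1), np.float64(1.6)] len [np.float64(0.0759), np.float64(0.0755), np.float64(0.0268), np.float64(0.0288)]
[array([ 0.67899624, -0.16640481]), array([ 0.58257285, -0.17172771])] 0.09657019764729584
top 367.3876953125 135.97846221923828 (9.09708309173584, 21.189546585083008) 86.8201675415039 [ 0.59887197 -0.20086373]
top 364.7062244415283 106.79961204528809 (8.79533863067627, 21.021482467651367) 86.42366790771484 [ 0.66437743 -0.19728561]
side 393.8500003814697 284.54999923706055 (28.77672576904297, 13.914022445678711) 71.56504821777344 [ 0.59951392 -0.20274992]
side 435.8793144226074 282.55172538757324 (30.594402313232422, 13.524564743041992) 66.80140686035156 [ 0.66538701 -0.20009931]
```

```bash
cat > to.py <<'E'
import sys
from h import *
def to(x,y,z,yd):
    o=r.get_obs();A=R.from_rotvec(o["orientation"]);a=np.radians(yd)
    Y=np.array([np.cos(a),np.sin(a),0]);Z=np.array([0,0,-1.]);X=np.cross(Y,Z)
    B=R.from_matrix(np.c_[X,Y,Z]);t=(A.inv()*B).as_rotvec()/np.pi
    p=o["tcp_pos"];s=A.inv().apply(np.array([x,y,z])-p)/.2
    print("t",round(o["clock"],2),"tcp",p.round(4),"tcpz",A.apply([0,0,1]).round(4),"y",A.apply([0,1,0]).round(3),"F",o["contact_force"].round(1),"w",round(o["grip_width"],4))
    print("turn",t.round(4),"shift",s.round(4))
if __name__=="__main__": to(*map(float,sys.argv[1:]))
E
python3 to.py .595 .2664 .26 -12.4
```

```text
t 0.1 tcp [ 0.2798 -0.6137  0.2304] tcpz [-8.0e-04  1.5e-03 -1.0e+00] y [ 0.415 -0.91  -0.002] F [ 0.1 -0.3 -0.9] w 0.0856
turn [-5.000e-04 -2.000e-04 -2.949e-01] shift [ 3.2595 -3.3503 -0.1428]
```

```bash
python3 -m jog '[0,0,-0.07,0.95,-0.95,-0.15,1, 0,0,-0.07,0.95,-0.95,-0.15,1, 0,0,-0.07,0.95,-0.95,-0.15,1, 0,0,-0.07,0.95,-0.95,-0.15,1, 0,0,-0.07,0.95,-0.95,-0.15,1, 0,0,-0.07,0.95,-0.95,-0.15,1, 0,0,-0.07,0.95,-0.95,-0.15,1]'; python3 to.py .595 .2664 .26 -12.4
```

```text
clock: 0.8
tcp_pos: [0.3758, -0.3584, 0.2611]
orientation: [-2.973, -1.009, -0.001]
contact_force: [0.2, -0.5, 0.0]
grip_width: 0.0853
t 0.8 tcp [ 0.3758 -0.3584  0.2611] tcpz [ 1.0e-04  2.2e-03 -1.0e+00] y [ 0.608 -0.794 -0.002] F [ 0.2 -0.5  0. ] w 0.0853
turn [-0.0004 -0.0006 -0.2229] shift [ 2.7707 -1.812   0.0124]
```

```bash
python3 -m jog '[0,0,-0.08,0.99,-0.65,0,1, 0,0,-0.08,0.99,-0.65,0,1, 0,0,-0.08,0.99,-0.65,0,1, 0,0,-0.08,0.99,-0.65,0,1, 0,0,-0.08,0.99,-0.65,0,1, 0,0,-0.08,0.99,-0.65,0,1]'; python3 to.py .595 .2664 .26 -12.4
```

```text
clock: 1.4
tcp_pos: [0.4555, -0.1299, 0.2617]
orientation: [-2.817, -1.384, -0.004]
contact_force: [-0.5, 0.5, -0.1]
grip_width: 0.0855
t 1.4 tcp [ 0.4555 -0.1299  0.2617] tcpz [ 0.001  0.004 -1.   ] y [ 0.791 -0.611 -0.002] F [-0.5  0.5 -0.1] w 0.0855
turn [-0.0002 -0.0013 -0.1404] shift [ 1.9945 -0.6591  0.017 ]
```

```bash
python3 -m jog '[0,0,-0.07,1,-0.33,0,1, 0,0,-0.07,1,-0.33,0,1, 0,0,-0.07,1,-0.33,0,1, 0,0,-0.07,1,-0.33,0,1, 0,0,-0.07,1,-0.33,0,1, 0,0,-0.07,1,-0.33,0,1]'; python3 to.py .595 .2664 .2 -12.4
```

```text
clock: 2.0
tcp_pos: [0.5263, 0.0704, 0.2621]
orientation: [-2.645, -1.688, -0.005]
contact_force: [-1.2, 0.4, 0.6]
grip_width: 0.0854
t 2.0 tcp [0.5263 0.0704 0.2621] tcpz [ 6.0e-04  5.2e-03 -1.0e+00] y [ 0.907 -0.421 -0.002] F [-1.2  0.4  0.6] w 0.0854
turn [-0.0004 -0.0016 -0.0694] shift [ 1.0321 -0.1004  0.3156]
```

```bash
python3 -m jog '[0,-0.0016,-0.07,1,-0.1,0.3,1, 0,-0.0016,-0.07,1,-0.1,0.3,1, 0,-0.0016,-0.07,1,-0.1,0.3,1, 0,-0.0016,-0.07,1,-0.1,0.3,1, 0,-0.0016,-0.07,1,-0.1,0.3,1, 0,-0.0016,-0.07,1,-0.1,0.3,1,  0,-0.0016,-0.07,1,-0.1,0.3,1]'; python3 to.py .595 .2664 .145 -12.4
```

```text
clock: 2.7
tcp_pos: [0.5931, 0.257, 0.2027]
orientation: [2.449, 1.967, -0.004]
contact_force: [0.2, -0.9, 0.1]
grip_width: 0.0858
t 2.7 tcp [0.5931 0.257  0.2027] tcpz [-0.0014 -0.002  -1.    ] y [ 0.976 -0.216 -0.001] F [ 0.2 -0.9  0.1] w 0.0858
turn [-0.0003  0.0007 -0.0004] shift [ 0.0486 -0.0005  0.2885]
```

```bash
python3 -m jog '[0,0.0007,0,0.05,0,0.29,1, 0,0.0007,0,0.05,0,0.29,1, 0,0.0007,0,0.05,0,0.29,1, 0,0.0007,0,0.05,0,0.29,1]'; python3 to.py .595 .2664 .078 -12.4
python3 - <<'E'
from h import *
t=r.grab_frame("top")[:,:,::-1];s=r.grab_frame("side")[:,:,::-1]
f=lambda i,x,y,w,h:cv2.resize(i[y:y+h,x:x+w],(400,300),interpolation=cv2.INTER_CUBIC)
cv2.imwrite("pics/d1.png",np.hstack([f(t,90,70,160,120),f(s,270,60,160,120)]))
E
```

```text
clock: 3.1
tcp_pos: [0.5961, 0.2656, 0.1464]
orientation: [2.451, 1.965, 0.001]
contact_force: [1.0, -0.6, 0.6]
grip_width: 0.0854
t 3.1 tcp [0.5961 0.2656 0.1464] tcpz [ 7.e-04  2.e-04 -1.e+00] y [ 0.976 -0.217  0.001] F [ 1.  -0.6  0.6] w 0.0854
turn [ 0.0002 -0.0001 -0.0009] shift [ 0.0028 -0.0064  0.342 ]
```

View pics/d1.png

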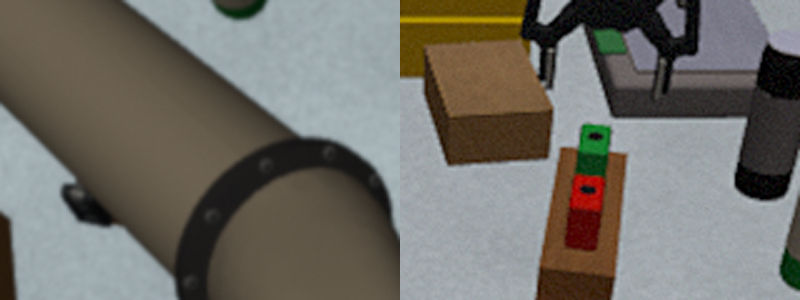

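Side crop: the open jaws straddle the green handle (crop px 547 and 662, handle at 597), clear of the brown box. The top view is blocked by the arm. I'll descend.

```bash
python3 -m jog '[0,0,0,0,-0.006,0.15,1, 0,0,0,0,-0.006,0.25,1, 0,0,0,0,-0.006,0.34,1, 0,0,0,0,-0.006,0.34,1, 0,0,0,0,-0.006,0.34,1]'; python3 to.py .595 .2664 .078 -12.4
python3 - <<'E'
from h import *
s=r.grab_frame("side")[:,:,::-1]
print(proj("side",r.get_obs()["tcp_pos"]))
f=lambda i,x,y,w,h:cv2.resize(i[y:y+h,x:x+w],(640,480),interpolation=cv2.INTER_CUBIC)
cv2.imwrite("pics/d2.png",f(s,290,70,120,90))
E
```

```text
clock: 3.7
tcp_pos: [0.5957, 0.2671, 0.0796]
orientation: [2.45, 1.966, 0.005]
contact_force: [-0.5, 1.0, 0.2]
grip_width: 0.0855
t 3.7 tcp [0.5957 0.2671 0.0796] tcpz [ 0.0025  0.0016 -1.    ] y [ 0.976 -0.217  0.002] F [-0.5  1.   0.2] w 0.0855
turn [ 0.0007 -0.0007 -0.0006] shift [-0.0043 -0.0025  0.0082]
[346.18042797 127.77157608]
```

View pics/d2.png

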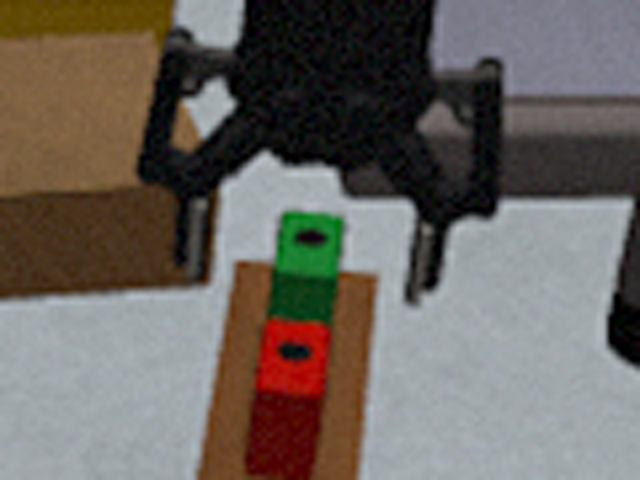

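Jaws straddle the green handle and are centred on it (crop px 190 and 425, handle at 308). Closing.

```bash
python3 -m jog '[0,0,0,0,0,0,0.2,0,0,0,0,0,0,0.2,0,0,0,0,0,0,0.2,0,0,0,0,0,0,0.2,0,0,0,0,0,0,0,0,0,0,0,0,0,0,0,0,0,0,0,0,0,0,0,0,0,0,0,0,0,0,0,0,0,0,0]' 50; python3 to.py .595 .2664 .19 -12.4
```

```text
clock: 4.65
tcp_pos: [0.5963, 0.2675, 0.0806]
orientation: [2.45, 1.965, 0.007]
contact_force: [-1.2, -0.8, 5.7]
grip_width: 0.0275
t 4.65 tcp [0.5963 0.2675 0.0806] tcpz [ 0.0041  0.0024 -1.    ] y [ 0.976 -0.217  0.004] F [-1.2 -0.8  5.7] w 0.0275
turn [ 0.0011 -0.001  -0.0007] shift [-0.0052 -0.0033 -0.5468]
```

```bash
python3 -m jog '[0,0,0,0,0,-0.1,0, 0,0,0,0,0,-0.2,0, 0,0,0,0,0,-0.35,0, 0,0,0,0,0,-0.55,0, 0,0,0,0,0,-0.65,0, 0,0,0,0,0,-0.65,0, 0,0,0,0,0,-0.65,0, 0,0,0,0,0,-0.65,0]'; python3 to.py .6335 -.237 .21 2.6
python3 - <<'E'
from h import *
s=r.grab_frame("side")[:,:,::-1]
f=lambda i,x,y,w,h:cv2.resize(i[y:y+h,x:x+w],(640,480),interpolation=cv2.INTER_CUBIC)
cv2.imwrite("pics/d3.png",f(s,280,30,160,120))
E
```

```text
clock: 5.45
tcp_pos: [0.5947, 0.2664, 0.2084]
orientation: [2.45, 1.966, 0.002]
contact_force: [-0.2, -0.2, -1.8]
grip_width: 0.0275
t 5.45 tcp [0.5947 0.2664 0.2084] tcpz [ 1.e-03  6.e-04 -1.e+00] y [ 0.976 -0.217  0.001] F [-0.2 -0.2 -1.8] w 0.0275
turn [ 0.0003 -0.0002 -0.084 ] shift [-2.4151  0.7348 -0.0093]
```

View pics/d3.png

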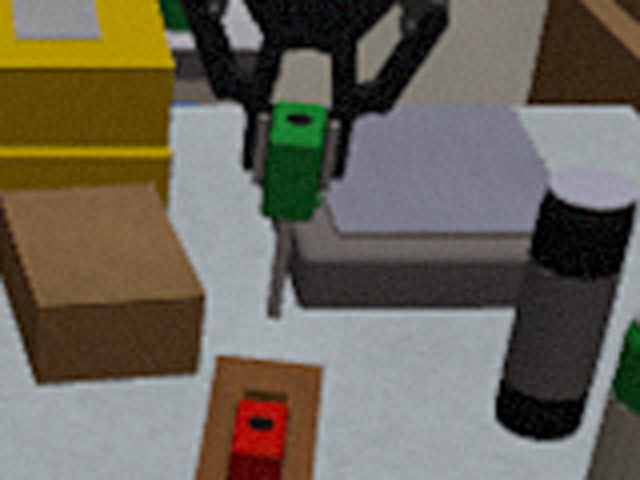

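The gauge is lifted (about −1.8 N of weight, width 27.5 mm), upright, and the red gauge stays in the rack. Moving across, slightly higher.

```bash
python3 -m jog '[0,0,0,-0.1,0.03,-0.1,0, 0,0,-0.01,-0.3,0.09,-0.1,0, 0,0,-0.02,-0.5,0.15,-0.1,0, 0,0,-0.03,-0.7,0.22,-0.1,0, 0,0,-0.03,-0.9,0.28,-0.1,0, 0,0,-0.03,-0.95,0.29,-0.1,0]'; python3 to.py .6335 -.237 .21 2.6
```

```text
clock: 6.1
tcp_pos: [0.6102, 0.0608, 0.2263]
orientation: [2.363, 2.069, -0.006]
contact_force: [0.1, -0.4, -2.5]
grip_width: 0.0274
t 6.1 tcp [0.6102 0.0608 0.2263] tcpz [-0.0019 -0.0034 -1.    ] y [ 0.991 -0.132 -0.001] F [ 0.1 -0.4 -2.5] w 0.0274
turn [-0.0006  0.0011 -0.0566] shift [-1.4604  0.3119  0.0862]
```

```bash
python3 -m jog '[0,0,0,-0.2,0.05,0,0, 0,0,-0.01,-0.4,0.1,0,0, 0,0,-0.02,-0.6,0.15,0,0, 0,0,-0.03,-0.8,0.2,0,0, 0,0,-0.03,-0.9,0.23,0,0, 0,0,-0.03,-0.9,0.23,0,0]'; python3 to.py .6335 -.237 .21 2.6
```

```text
clock: 6.7
tcp_pos: [0.6314, -0.1288, 0.225]
orientation: [2.27, 2.171, -0.01]
contact_force: [-0.3, -0.2, -1.7]
grip_width: 0.0273
t 6.7 tcp [ 0.6314 -0.1288  0.225 ] tcpz [-0.0045 -0.0049 -1.    ] y [ 0.999 -0.045 -0.004] F [-0.3 -0.2 -1.7] w 0.0273
turn [-0.0014  0.0016 -0.0287] shift [-0.5396  0.035   0.0774]
```

```bash
python3 -m jog '[0,0,-0.01,-0.2,0.01,0,0, -0.001,0.0016,-0.02,-0.4,0.025,0,0, -0.0014,0.0016,-0.0287,-0.54,0.035,0.05,0, -0.0014,0.0016,-0.0287,-0.54,0.035,0.07,0, -0.0014,0.0016,-0.0287,-0.54,0.035,0.07,0, -0.0014,0.0016,-0.0287,-0.54,0.035,0.07,0]'; python3 to.py .6335 -.237 .175 2.6
python3 - <<'E'
from h import *
s=r.grab_frame("side")[:,:,::-1];t=r.grab_frame("top")[:,:,::-1]
cv2.imwrite("pics/e_s.png",s)
f=lambda i,x,y,w,h:cv2.resize(i[y:y+h,x:x+w],(400,300),interpolation=cv2.INTER_CUBIC)
cv2.imwrite("pics/d4.png",np.hstack([f(t,300,60,160,120),f(s,340,190,160,120)]))
E
```

```text
clock: 7.3
tcp_pos: [0.6338, -0.2342, 0.2111]
orientation: [-2.166, -2.273, -0.002]
contact_force: [0.8, -0.0, -2.4]
grip_width: 0.0274
t 7.3 tcp [ 0.6338 -0.2342  0.2111] tcpz [-6.e-04  2.e-03 -1.e+00] y [ 0.999  0.048 -0.001] F [ 0.8 -0.  -2.4] w 0.0274
turn [-0.0002 -0.0007  0.0009] shift [-0.0142 -0.0022  0.1803]
```

View pics/d4.png

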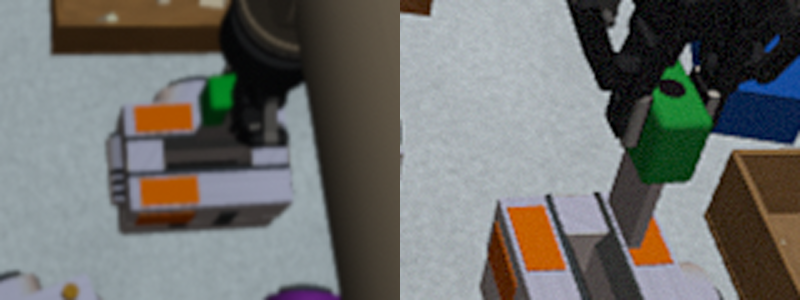

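Run:
```python
from h import *
c=np.array([.6338,-.2342,.1405]);a=np.radians(2.7);X=np.array([np.cos(a),np.sin(a),0]);Y=np.array([-np.sin(a),np.cos(a),0])
i=cv2.imread("pics/e_s.png");x0,y0,k=400,215,8
im=cv2.resize(i[y0:y0+75,x0:x0+100],None,fx=k,fy=k,interpolation=cv2.INTER_CUBIC)
for dx in(-.004,.004):
  for dy in(-.018,.018):
    p=proj("side",c+dx*X+dy*Y);q=((p-[x0,y0]+.5)*k).astype(int);cv2.circle(im,tuple(q.tolist()),4,(255,0,255),-1);print(p)
cv2.imwrite("pics/d5.png",im)
```

```text
[430.43163432 289.50589827]
[422.33577004 269.88216001]
[436.04923527 289.20121229]
[427.73957345 269.60656273]
```

View pics/d5.png

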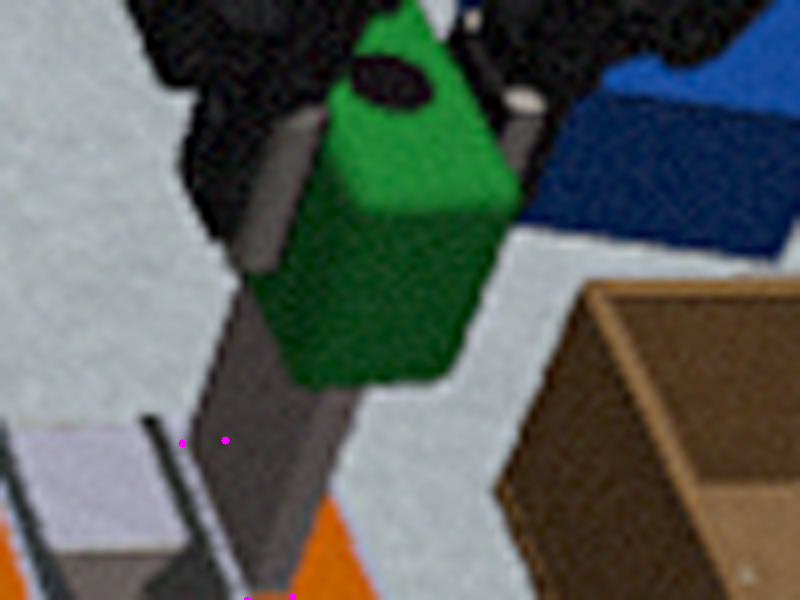

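The predicted blade-end corners match the picture within about 1–1.5 px (roughly 1.5 mm). I'll lower to the mouth and watch the force.

```bash
python3 -m jog '[0,-0.0007,0.001,-0.014,-0.002,0.1,0, 0,-0.0007,0.001,-0.014,-0.002,0.2,0, 0,-0.0007,0.001,-0.014,-0.002,0.26,0, 0,-0.0007,0.001,-0.014,-0.002,0.27,0, 0,-0.0007,0.001,-0.014,-0.002,0.27,0]'; python3 to.py .6335 -.237 .125 2.6
python3 - <<'E'
from h import *
s=r.grab_frame("side")[:,:,::-1]
i=s;x0,y0,k=370,225,8
cv2.imwrite("pics/d6.png",cv2.resize(i[y0:y0+75,x0:x0+100],None,fx=k,fy=k,interpolation=cv2.INTER_CUBIC))
E
```

```text
clock: 7.9
tcp_pos: [0.6342, -0.2368, 0.158]
orientation: [2.169, 2.271, -0.0]
contact_force: [-0.3, 0.6, -1.3]
grip_width: 0.0273
t 7.9 tcp [ 0.6342 -0.2368  0.158 ] tcpz [ 7.e-04 -9.e-04 -1.e+00] y [0.999 0.046 0.001] F [-0.3  0.6 -1.3] w 0.0273
turn [0.0002 0.0003 0.0002] shift [-0.0009 -0.0036  0.1652]
```

View pics/d6.png

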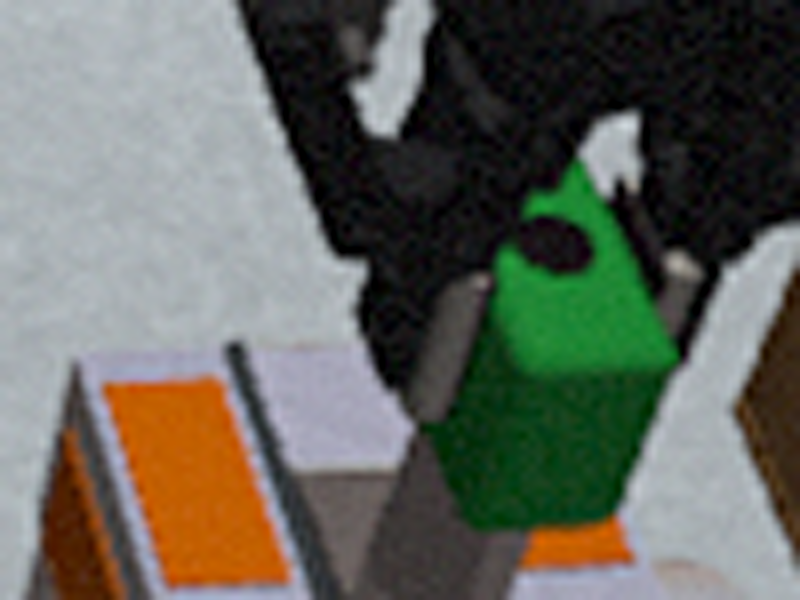

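The blade tip (z about 0.087) is entering the mouth with no contact force. I'll keep going slowly.

```bash
python3 -m jog '[0,0,0,0,-0.003,0.04,0, 0,0,0,0,-0.003,0.08,0, 0,0,0,0,-0.003,0.11,0, 0,0,0,0,-0.003,0.12,0, 0,0,0,0,-0.003,0.12,0]'; python3 to.py .6335 -.237 .112 2.6
```

```text
clock: 8.45
tcp_pos: [0.6337, -0.237, 0.1341]
orientation: [2.169, 2.271, -0.0]
contact_force: [0.5, -0.3, -0.9]
grip_width: 0.0272
t 8.45 tcp [ 0.6337 -0.237   0.1341] tcpz [ 8.e-04 -1.e-03 -1.e+00] y [0.999 0.046 0.001] F [ 0.5 -0.3 -0.9] w 0.0272
turn [0.0003 0.0003 0.0001] shift [ 0.0003 -0.001   0.1103]
```

Tip at about z = 0.064, in the straight part with no force. On to just above the floor.

```bash
python3 -m jog '[0,0,0,0,0,0.03,0, 0,0,0,0,0,0.06,0, 0,0,0,0,0,0.09,0, 0,0,0,0,0,0.1,0, 0,0,0,0,0,0.1,0]'; python3 to.py .6335 -.237 .11 2.6
```

```text
clock: 8.95
tcp_pos: [0.6334, -0.237, 0.1134]
orientation: [2.17, 2.271, -0.001]
contact_force: [0.2, -0.6, -1.2]
grip_width: 0.0273
t 8.95 tcp [ 0.6334 -0.237   0.1134] tcpz [-1.e-04 -6.e-04 -1.e+00] y [ 0.999  0.046 -0.   ] F [ 0.2 -0.6 -1.2] w 0.0273
turn [-0.      0.0002  0.0001] shift [-0.0002  0.0007  0.0171]
```

```bash
python3 -m jog '[0,0,0,0,0,0.005,0, 0,0,0,0,0,0.01,0, 0,0,0,0,0,0.014,0, 0,0,0,0,0,0.016,0, 0,0,0,0,0,0.016,0]'; python3 to.py .6335 -.237 .109 2.6
```

```text
clock: 9.45
tcp_pos: [0.6335, -0.2371, 0.1107]
orientation: [2.17, 2.271, -0.001]
contact_force: [-1.5, -0.8, 1.2]
grip_width: 0.0276
t 9.45 tcp [ 0.6335 -0.2371  0.1107] tcpz [ 2.e-04 -9.e-04 -1.e+00] y [0.999 0.046 0.   ] F [-1.5 -0.8  1.2] w 0.0276
turn [0.0001 0.0003 0.0001] shift [0.0003 0.0001 0.0085]
```

```bash
python3 -m jog '[0,0,0,0,0,0.005,0, 0,0,0,0,0,0.008,0, 0,0,0,0,0,0.008,0]'; python3 to.py .6335 -.237 .109 2.6
python3 - <<'E'
from h import *
s=r.grab_frame("side")[:,:,::-1]
i=s;x0,y0,k=360,230,6
cv2.imwrite("pics/d7.png",cv2.resize(i[y0:y0+100,x0:x0+130],None,fx=k,fy=k,interpolation=cv2.INTER_CUBIC))
E
```

```text
clock: 9.75
tcp_pos: [0.6336, -0.2371, 0.1106]
orientation: [2.17, 2.27, -0.001]
contact_force: [-5.4, 0.6, 9.0]
grip_width: 0.0277
t 9.75 tcp [ 0.6336 -0.2371  0.1106] tcpz [ 4.0e-04 -1.5e-03 -1.0e+00] y [0.999 0.045 0.   ] F [-5.4  0.6  9. ] w 0.0277
turn [0.0001 0.0005 0.    ] shift [ 0.0005 -0.0004  0.0081]
```

View pics/d7.png

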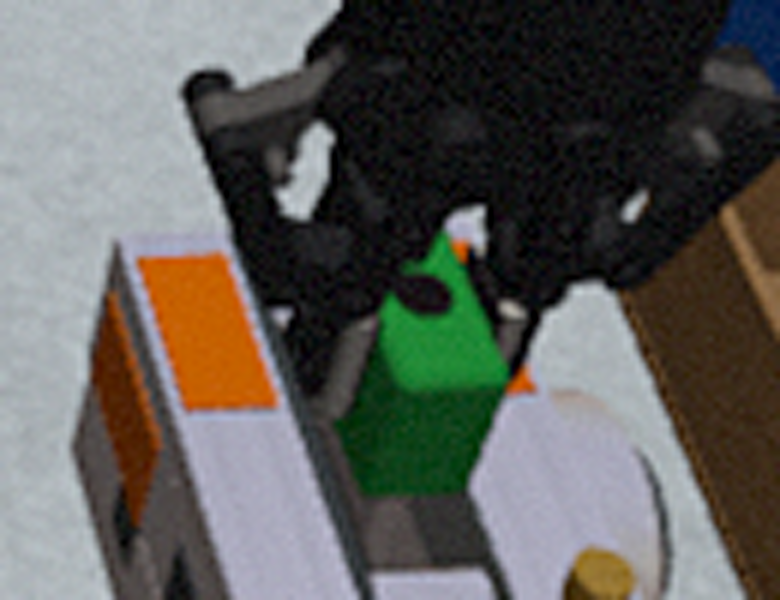

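On the floor: the TCP is at 0.1106, exactly the predicted home height, with 9 N up. I'll ease off slightly, open partly, then rise.

```bash
python3 -m jog '[0,0,0,0,0,0.001,0, 0,0,0,0,0,0.001,0.65,0,0,0,0,0,0.001,0.65,0,0,0,0,0,0.001,0.65,0,0,0,0,0,0.001,0.65,0,0,0,0,0,0.001,0.65,0,0,0,0,0,0.001,0.65]'; python3 to.py .6335 -.237 .22 2.6
python3 - <<'E'
from h import *
s=r.grab_frame("side")[:,:,::-1]
i=s;x0,y0,k=360,230,6
cv2.imwrite("pics/d8.png",cv2.resize(i[y0:y0+100,x0:x0+130],None,fx=k,fy=k,interpolation=cv2.INTER_CUBIC))
E
```

```text
clock: 10.5
tcp_pos: [0.6336, -0.2371, 0.1104]
orientation: [2.17, 2.27, -0.001]
contact_force: [-0.1, 0.3, -0.8]
grip_width: 0.0554
t 10.5 tcp [ 0.6336 -0.2371  0.1104] tcpz [ 4.0e-04 -1.4e-03 -1.0e+00] y [0.999 0.045 0.   ] F [-0.1  0.3 -0.8] w 0.0554
turn [0.0001 0.0005 0.    ] shift [-4.000e-04 -3.000e-04 -5.482e-01]
```

View pics/d8.png

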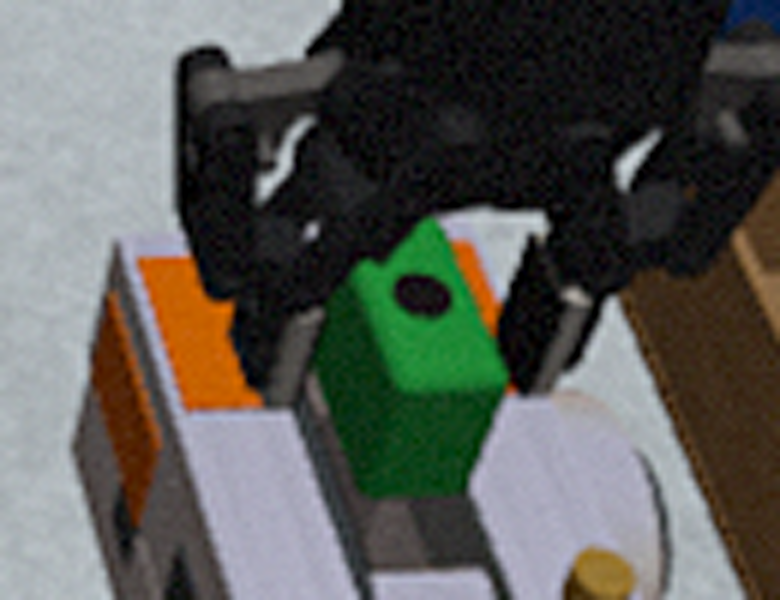

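Released: both fingers are off the handle, which did not move. Rising straight up.

```bash
python3 -m jog '[0,0,0,0,0,-0.05,0.65, 0,0,0,0,0,-0.15,0.65, 0,0,0,0,0,-0.3,0.65, 0,0,0,0,0,-0.5,0.65, 0,0,0,0,0,-0.6,0.65, 0,0,0,0,0,-0.6,0.65, 0,0,0,0,0,-0.6,0.65, 0,0,0,0,0,-0.6,0.65]'; python3 to.py .6335 -.237 .22 2.6
python3 - <<'E'
from h import *
s=r.grab_frame("side")[:,:,::-1]
cv2.imwrite("pics/d9.png",s)
E
```

```text
clock: 11.35
tcp_pos: [0.6327, -0.2368, 0.2292]
orientation: [-2.17, -2.271, 0.003]
contact_force: [0.1, -0.5, -0.0]
grip_width: 0.0558
t 11.35 tcp [ 0.6327 -0.2368  0.2292] tcpz [-0.0017 -0.001  -1.    ] y [ 0.999  0.045 -0.002] F [ 0.1 -0.5 -0. ] w 0.0558
turn [-0.0005  0.0003  0.    ] shift [-0.0009  0.004   0.0459]
```

View pics/d9.png

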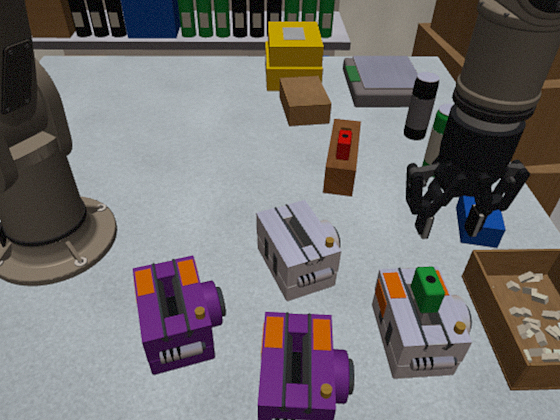

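The green gauge stands in the stickered silver caliper (about 428,285), the red gauge is in the rack (344,143), and the gripper is clear. One last measurement, then hand in.

Run:
```python
from h import *
im=cv2.imread("pics/d9.png");g=cv2.cvtColor(im,cv2.COLOR_BGR2GRAY)
for nm,(x0,y0,w,h) in {"g":(423,272,16,12),"r":(335,127,18,16)}.items():
    m=(g[y0:y0+h,x0:x0+w]<40).astype(np.uint8);M=cv2.moments(m,True);u=(M['m10']/M['m00']+x0,M['m01']/M['m00']+y0)
    print(nm,M['m00'],u,plane("side",u,.145 if nm=="g" else .115))
print(r.get_obs()["clock"]); print(r.hand_in())
```

```text
g 50.0 (430.2, 278.84) [ 0.63355778 -0.23707637  0.145     ]
r 17.0 (345.1764705882353, 134.7058823529412) [0.57759315 0.18325618 0.115     ]
11.4
the job is handed in; nothing more can be done
None
```

I took the green gauge from its rack slot and lowered it, held all the way, into the gap of the silver caliper with orange stickers. It touched the floor at the predicted height (TCP z 0.1106 m, 9 N upward). I then let go, rose clear and handed in at 11.4 s; no verdict was reported.

- **Green gauge:** in the last side picture the handle's top dot is at (0.6336, −0.2371) at the home height. That is within about 1 mm of where I took the caliper centre to be, and the gauge looks upright.
- **Red gauge:** it is still in the rack. Its dot read about 6 mm further in y than my first reading. I put that down to a rough dark-spot mask in a shallow view and did not check it further; the arm never came near the red gauge after the lift.
- **Camera:** the arm blocked the top view during the grasp, so I checked the grasp, insertion and release from the side camera and the force readings.

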